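# Swap the coupon in the coating tester and hold the fresh one down

### The job

Take the blue coated coupon that was just measured out of the coating tester and hang it by its hole on either of the two free pegs of the sloped rack. Then fit the yellow coupon: tuck its bare hole end under the copper contact leaf until it is fully home against the stop, letting the leaf ride on the metal and never bending it up, and finish while still holding the coupon pressed flat on the bed, with the spring probe pushed right in, because the reading is taken while you hold it. Leave the other things on the bench where they are.

Things in the scene. Friction and masses are not known exactly. Their poses are not given: they have to be found in the camera images.
- coupon_blue: Flat steel test coupon 120 x 30 x 6 mm, 0.15 kg, coated blue but for a bare steel band with a hole at one end. Origin: centre of its underside; x along its length to the hole end, z up. At the start it lies in the tester as it was let go: hole end under the contact leaf, end edge down on the bed near the stop, near end lifted by the probe so that it slopes by 0.08 rad.
- coupon_blue_hole (a point): Centre of the blue coupon's round 14 mm hole at mid-thickness: 48 mm from the coupon's middle (12 mm from its end), 3 mm above its underside.
- coupon_yellow: Test coupon of the same shape and frame as the blue one, 0.12 to 0.19 kg, coated yellow but for its bare hole end; lies flat on the bench left of the tester, hole end roughly away from the robot.
- coupon_yellow_hole (a point): Centre of the yellow coupon's hole at mid-thickness, 48 mm from its middle, 3 mm above its underside.
- tester: Coating tester, fixed: grey base plate (x = -98 to 138 mm, 112 mm wide, 14 mm high), white housing at its far end (x = 37 to 137 mm, 64 mm high), bright steel bed rail from x = -92 mm, 22 mm wide, so a coupon overhangs it 4 mm each side; bed top 36 mm above the bench. Origin on the bench at mid-width; x along the bed the way a coupon is pushed in, away from the robot; z up.
- bed_home (a point): Point on the bed's top where the middle of a coupon's underside lies when the coupon is flat and fully home (tester frame x = -25 mm, 36 mm above the bench).
- end_stop (a point): Foot of the end stop's face, on the bed's top at mid-width (tester frame x = +35 mm). Beside the bed here stand two guide cheeks, 35.6 mm apart, 44 mm above the bench, from x = -11 to 35 mm in the tester frame, their flared mouths reaching out to x = -29 mm and 56 mm over the outsides.
- leaf (a joint): Copper contact leaf, 24 mm wide, over the far end of the bed; hinged at tester x = +42 mm, 46 mm above the bench. Angle, rad: 0 at rest, about 0.07 with a flat coupon under it, 0.13 with the let-go one, bent beyond 0.30. Sprung down with 2 to 3 N at its ridge. An end edge slid in along the bed wedges it up by itself.
- leaf_ridge (a point): Point on the bed's top below the leaf's ridge (tester frame x = +8 mm). The ridge at rest is 3.5 mm above the bed; from it an upturned lip rises at 24 degrees back to x = -19 mm, where it is 15 mm above the bed.
- probe (a joint): Spring probe, a round-headed brass pin 7 mm across in the bed at tester x = -70 mm. Travel, m: 0 = fully out, head 8 mm above the bed; 0.008 = pushed right in, head level with the bed. Takes 3 N at first, 5 N fully in; it lifts the near end of a coupon that is not held down.
- rack: Hanging rack, fixed: base 150 x 230 mm, white panel 165 mm long rising away from the robot at 0.70 rad (40 degrees) from level. Origin on the bench under the base's centre; x the way the panel rises, y to the left. Three round steel pegs 6 mm thick, round-ended, stand 32 mm square out of the panel, 132 mm up its slope, 75 mm apart.
- peg_0 (a point): Foot of the left peg (largest y) on the panel's face; free. The peg points square off the panel, up and towards the robot.
- peg_1 (a point): Foot of the middle peg on the panel's face; free.
- peg_2 (a point): Foot of the right peg; the green coupon hangs here.
- coupon_green: Coupon of the same shape, green, hanging on the right peg flat against the panel, hole end up the slope; leave it.
- beaker_250: Glass beaker, 74 x 79 x 93 mm, loose bystander, behind and left of the tester; origin at the centre of its underside.
- beaker_100: Glass beaker, 55 x 59 x 71 mm, loose bystander, left of the tester; origin at the centre of its underside.
- tape_roll: Roll of tape, 78 mm across, 19 mm high, loose bystander, far left; origin at the centre of its underside.
- lab_timer: Small lab timer, 70 x 64 x 16 mm, loose bystander at the bench's front edge, right; origin at the centre of its underside.
- pen_a: Red pen, 145 x 12 x 9 mm, loose bystander at the bench's front edge, left of the middle; origin at the centre of its underside.

How it is judged (in metres and radians):
On the way, in this order (a step that is already met when the one before it is completed fails the run):
1. the blue coupon hangs by its hole on one of the two free pegs, let go and at rest ((distance between coupon_blue_hole and peg_0 below 0.012 m or distance between coupon_blue_hole and peg_1 below 0.012 m) and contact force between coupon_blue and the fingers below 0.1 N and linear speed of coupon_blue below 0.03 m/s), for 0.3 s.
2. the yellow coupon's hole end is tucked under the contact leaf, between the cheeks (x of coupon_yellow_hole in the frame of tester between 0.008 and 0.03 m and y of coupon_yellow_hole in the frame of tester between -0.008 and 0.008 m and z of coupon_yellow_hole in the frame of tester below 0.047 m and value of joint leaf above 0.04 rad and contact force between coupon_yellow and tester above 0.2 N), for 0.1 s.
At the end, for the whole second after the job is handed in: Blue hole centre within 12 mm of the left or middle peg's foot, let go, at rest. Yellow coupon under the leaf (leaf 0.04 to 0.11 rad), within 5 mm of the stop and 6 mm of mid-bed, flat within 0.03 rad, probe in at least 6 of 8 mm, robot still pressing or gripping it with over 1 N (all of step 1 and x of coupon_yellow_hole in the frame of tester between 0.018 and 0.026 m and y of coupon_yellow in the frame of tester between -0.006 and 0.006 m and z of coupon_yellow_hole in the frame of tester between 0.036 and 0.0415 m and (angle between coupon_yellow's own z axis and vertical below 0.03 rad or angle between coupon_yellow's own z axis and vertical above 3.11 rad) and angle between the x axis of coupon_yellow and the x axis of tester, either way round below 0.12 rad and value of joint leaf between 0.04 and 0.11 rad and value of joint probe above 0.006 m and (contact force between coupon_yellow and the fingers above 1 N or contact force between coupon_yellow and the arm above 1 N) and linear speed of coupon_yellow below 0.03 m/s); the arm keeps its last pose, push and grip.
It fails at once if the contact leaf is bent up beyond 0.30 rad (value of joint leaf above 0.3 rad).
It fails at once if another thing on the bench or rack is moved by more than 30 mm (distance of any of coupon_green, beaker_250, beaker_100, tape_roll, lab_timer, pen_a from where it was at the start of the episode above 0.03 m).
It also fails if it takes over 58 s, if anything falls off the work surface, if the arm or the gripper's body presses on something with over 40 N, if the wrist force passes 120 N, or if a joint passes its speed limit or range.

### The arm

A 6-joint arm with a two-finger parallel gripper is mounted at the origin on a cart in front of the work surface, level with it; the furniture and walls round the work are solid. World frame = base frame: x ahead of the robot, y to its left, z up, the work surface at z = 0. Lengths are in m, angles in degrees, forces in N, time in s.
With the tool pointing down it reaches from about 0.425 to 0.95 m from the base axis. Payload 14.7 kg.
Tool frame: the origin (TCP) lies midway between the tips of the shut fingers; the grasp point (between the pads) lies 19 mm behind it (ctrl.grip_depth is the distance from the TCP to the grasp point, in m); z points along the fingers, y is the line along which they close (so a half turn about z gives the same grasp; the last joint's range is limited). The gripper opens to 85 mm and grips with 20 to 120 N. Pads are 22 mm wide; open, the fingers measure 114 mm over their backs; the gripper's body (76 mm by 85 mm) begins 54 mm behind the grasp point. The pads swing forward as they close: fully open they stand 13 mm farther back than shut.
Start: joints at [66.371, 27.513, 91.461, -0, 61.026, -2.67], TCP at [0.232, 0.607, 0.231] pointing down, gripper open.
Joint ranges: [-157.49, 157.49], [-46.99, 117.5], [13.45, 153.17], [-89.5, 269.5], [5.16, 153.95], [-167.48, 167.48]. Speed limits (degrees/s): [108.29, 108.29, 136.94, 172.46, 172.46, 172.46].

### API

Orientations are given as [roll, pitch, yaw] about the fixed x, y, z axes, in that order (R = Rz(yaw) Ry(pitch) Rx(roll)).
In Python, from cell import ctrl, optics gives the robot as it stands.
- The arm moves only by the shell command python3 -m handwheel 'ROWS' [OPENING]. ROWS is JSON, a list of rows, each an object of numbers: "dx", "dy", "dz": the shift along the tool's x, y, z in mm; "spin": the turn about the tool's z in rad. A call has 1 to 12 rows; each row shifts and turns the commanded pose from where the row before left it, along the tool's axes as they then stand; what a row does not reach is not made up. A row lasts 1/12 s, in which the tool goes at most 41.7 mm and 7.16 degrees, less where a joint would pass 70% of its speed; a pose out of reach is approached as far as the arm can. A call with a gripper value outside its range is refused whole. OPENING is the opening, from -1 (shut) to 1 (fully open), set as the call begins (- or left out, the last holds). The fingers move at their own pace and stop on an object; the grip force is fixed at half the most. Time passes only in rows, so rows that do not move let the fingers close. It gives the time, the measured TCP pose, the force, the opening and the grip force at its end, in the units of the state.
- ctrl.sense(): the state, without advancing time (a new reading comes with each control period).
- optics.grab_frame(name): name is "scene" or "top"; returns a dict with "pixels" (400x640x3 uint8, red, green, blue), "fov_y" (degrees; the focal length in pixels is half the picture's height over the tangent of half this angle, whatever the lens; pixels are square), "cx", "cy" (the principal point, pixels), "rvec" (rotation vector, rad) and "tvec" (3), from world to camera coordinates, as OpenCV has them. Camera axes: x right, y down, z forward; pixel columns grow to the right and rows downward; lengths in m; the calibration is good to about 2 mm. A picture is of the moment at which its call begins. There is no depth.
- ctrl.sign_off(): hands the job in; it is judged then, once.
The state is a dict: "time_s": time; "q": joint angles; "dq": joint speeds; "effort": joint torques, N m; "tool_pos": TCP position; "orientation": TCP orientation; "ft_force": force on the tool from outside, world axes, zero at the start; "torque": the same for the moment, N m; "width": finger opening in m; "gripper_force": force on a finger pad.
Only numpy, scipy, OpenCV 4.12 (cv2) and the standard library are available. Lean on these libraries where they do the work, as an engineer would, in place of code of your own. Each camera call takes 0.05 s, during which the arm holds its last target. There are 200 camera calls.

## Working session

There is one attempt and no reset: what is moved stays moved. The work goes in short steps, Python scripts to look and compute and a shell command to move; the robot and the scene stay as the last step left them, time stands still between calls to the robot, and variables do not carry over. Pictures are saved under pics/ and viewed, at most 10 in all, crops included, and the job is handed in when it is done.

```bash
ls; mkdir -p pics; python3 - <<'E'
from cell import ctrl, optics
import cv2
for n in("scene","top"):
    f=optics.grab_frame(n); cv2.imwrite(f"pics/{n}0.png",f["pixels"][:,:,::-1]); print(n,f["fov_y"],f["cx"],f["cy"],f["rvec"],f["tvec"])
print(ctrl.sense(),ctrl.grip_depth)
E
```

```text
pics
scene 53.059730426532 322.0826826850483 197.37932326193683 [ 2.20388993 -1.21933084  0.4541619 ] [-0.35127381  0.35778674  0.83503387]
top 57.71948897465135 311.6885598759159 206.76857803473655 [ 2.18493756 -2.03139325  0.20066939] [-0.09776715  0.56889782  1.01422522]
{'time_s': 0.1, 'q': array([ 6.63716261e+01,  2.75458812e+01,  9.14888101e+01, -1.35499905e-03,
        6.10247414e+01, -2.67278925e+00]), 'dq': array([-0.08147003, -0.03310384, -0.15043405, -0.00043381,  0.04746018,
        0.04158502]), 'effort': array([ 1.43666191e-03, -9.52255869e+01, -4.31041110e+01,  1.29007217e-04,
        5.30387624e-03,  9.83952827e-05]), 'tool_pos': array([0.23234762, 0.6066847 , 0.23074952]), 'orientation': array([-1.79940577e+02, -1.58805107e-03,  1.59045072e+02]), 'ft_force': array([-0.50463086, -0.53491863,  0.0749376 ]), 'torque': array([-0.05931204,  0.04245241,  0.00428766]), 'gripper_force': 0.0, 'width': 0.08549605240235642} 0.0187
```

View pics/top0.png

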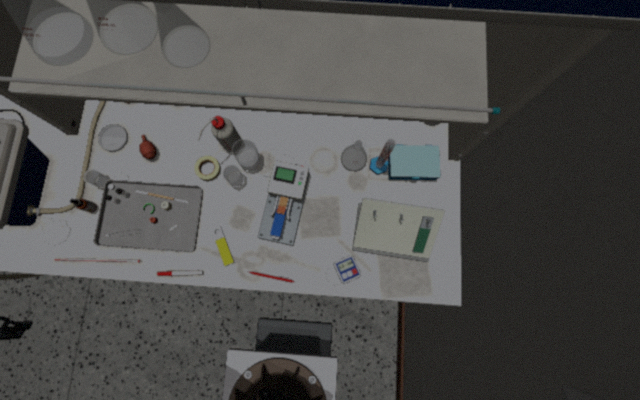

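View pics/scene0.png

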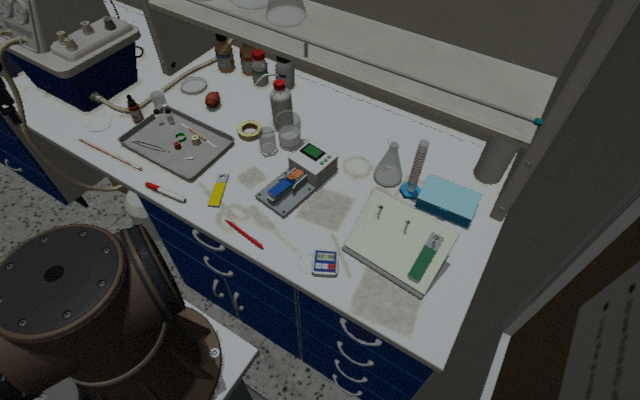

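Top view: the tester is around (283,205) with the blue coupon in it, the yellow coupon at (224,247), and the rack at (398,230) with green at (423,233). I'll enlarge these for measuring.

```bash
cat > h.py <<'E'
import numpy as np, cv2
from cell import ctrl, optics
def cam(f):
    fl=200/np.tan(np.radians(f["fov_y"])/2)
    K=np.array([[fl,0,f["cx"]],[0,fl,f["cy"]],[0,0,1]]); R=cv2.Rodrigues(np.array(f["rvec"]))[0]
    return K,R,np.array(f["tvec"],float)
def unproj(f,uv,z):
    K,R,t=cam(f); d=R.T@np.linalg.inv(K)@np.array([*uv,1.]); c=-R.T@t
    return c+d*(z-c[2])/d[2]
def proj(f,P):
    K,R,t=cam(f); return cv2.projectPoints(np.array(P,float).reshape(-1,3),cv2.Rodrigues(R)[0],t,K,None)[0][:,0]
def tri(f1,uv1,f2,uv2):
    Ps=[K@np.c_[R,t] for K,R,t in (cam(f1),cam(f2))]
    X=cv2.triangulatePoints(*Ps,np.array(uv1,float),np.array(uv2,float))[:,0]; return X[:3]/X[3]
def crop(f,x0,y0,w,h,s):
    im=cv2.resize(f["pixels"][y0:y0+h,x0:x0+w,::-1],None,fx=s,fy=s,interpolation=cv2.INTER_CUBIC)
    im=cv2.convertScaleAbs(im,alpha=1.25)
    for k in range(0,w,10):
        cv2.line(im,(k*s,0),(k*s,6),(0,0,255),1); cv2.putText(im,str(x0+k),(k*s,16),0,.35,(0,0,255),1)
    for k in range(0,h,10):
        cv2.line(im,(0,k*s),(6,k*s),(0,0,255),1); cv2.putText(im,str(y0+k),(8,k*s+4),0,.35,(0,0,255),1)
    return im
E
python3 - <<'E'
from h import *
f=optics.grab_frame("top"); g=optics.grab_frame("scene")
cv2.imwrite("pics/t1.png",np.hstack([crop(f,205,155,100,120,4),np.vstack([crop(f,350,190,98,75,4),np.zeros((180,392,3),np.uint8)])]))
cv2.imwrite("pics/s1.png",np.hstack([crop(g,200,130,142,88,4)[:, :],np.zeros((352,0,3),np.uint8)]))
a=crop(g,200,130,140,90,5); cv2.imwrite("pics/s1.png",a)
# color masks
for n,F in(("top",f),("scene",g)):
    h=cv2.cvtColor(F["pixels"],cv2.COLOR_RGB2HSV); m=cv2.inRange(h,(22,150,90),(35,255,255))
    k,l,s,c=cv2.connectedComponentsWithStats(m); i=1+np.argmax(s[1:,4]); p=cv2.minAreaRect(np.argwhere(l==i)[:,::-1].astype(np.float32)); print(n,s[i],c[i],cv2.boxPoints(p))
E
```

```text
top [217 238  16  27 223] [224.33632287 251.29147982] [[215.4236  240.9464 ]
 [223.72386 237.71852]
 [232.9008  261.3164 ]
 [224.60054 264.54425]]
scene [208 183  18  23 238] [216.76890756 193.90336134] [[208.00002 204.     ]
 [216.00002 180.     ]
 [225.60002 183.20001]
 [217.60002 207.20001]]
```

View pics/t1.png

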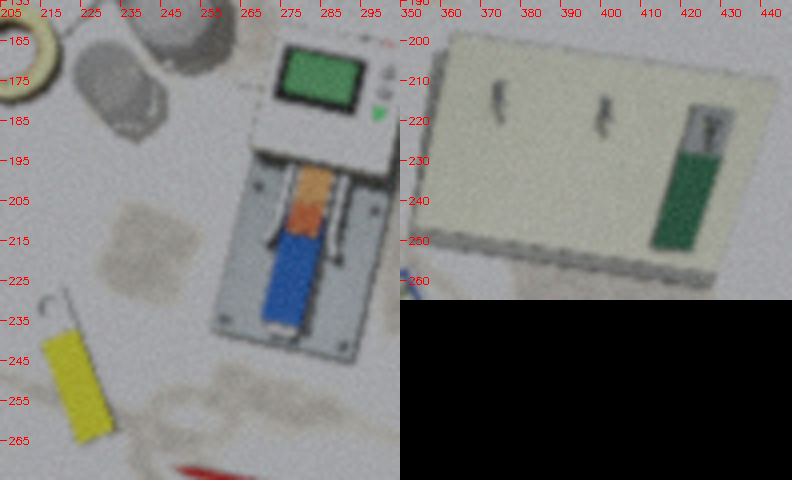

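View pics/s1.png

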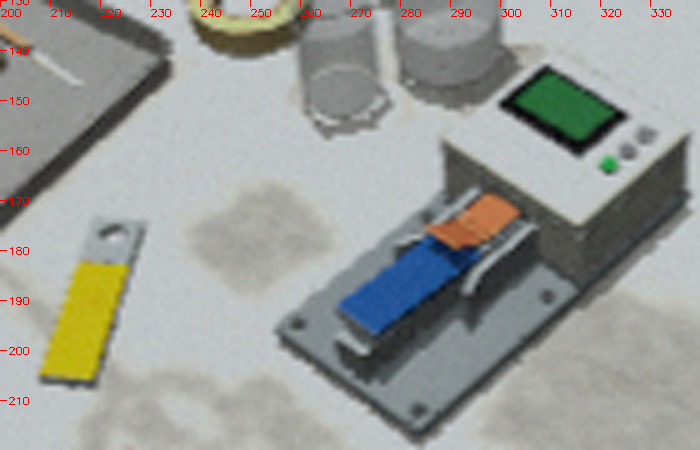

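Top crop: tester base near corners at (258,237.5) and (293.3,245.5), housing front-left (268.8,192.5), peg 0 about (375,210)–(375.7,220), peg 1 about (400.5,214)–(400,224). Scene crop: yellow hole at (222.5,177), base near corners (255.6,196.4) and (284,218). Next, the rack seen from the scene camera.

```bash
python3 - <<'E'
from h import *
f=optics.grab_frame("top"); g=optics.grab_frame("scene")
cv2.imwrite("pics/s2.png",np.hstack([crop(g,340,185,125,115,4),np.vstack([crop(f,362,195,40,35,7),crop(f,405,205,40,40,7)])[:460]]))
E
```

```text
(no output)
```

View pics/s2.png

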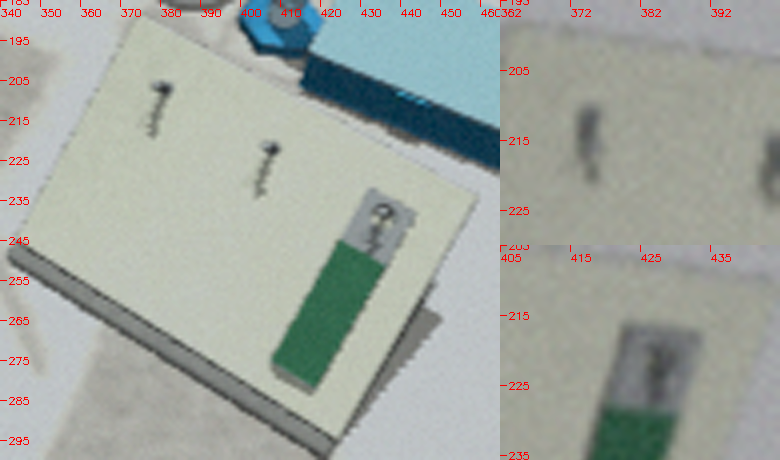

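```bash
cat > fit.py <<'E'
from h import *
from scipy.optimize import least_squares
import json
f=optics.grab_frame("top"); g=optics.grab_frame("scene")
for F in(f,g): K,R,t=cam(F); print("campos",-R.T@t)
for n,a,b in[("UL",(362.5,198.2),(373,188)),("UR",(444.5,210),(459.5,234)),("LL",(353.3,247),(342.5,246)),("LR",(428,257.5),(424,294.5)),("gr near L",(412.5,251),(408,275.5)),("gr near R",(423,253),(418,282)),("gr far L",(422.5,216),(432,232.5)),("gr far R",(433.5,218),(444,238))]:
    print(n,tri(f,a,g,b).round(4))
def T(p,P):
    c,s=np.cos(p[2]),np.sin(p[2]); P=np.array(P,float); return np.c_[c*P[:,0]-s*P[:,1]+p[0],s*P[:,0]+c*P[:,1]+p[1],P[:,2]]
# tester
tp=lambda w:([[-.098,.056,.014],[-.098,-.056,.014],[.037,w,.064]],[[-.098,.056,.014],[-.098,-.056,.014],[.037,w,.064],[.037,-w,.064],[.137,-w,.064]])
ut=[(258,237.5),(293.3,245)]+[(268.8,192.5)]; us=[(255.6,196),(284,217.3),(288.4,158),(316,174),(337.6,157.4)]
def res(p):
    A,B=tp(p[3]); return np.r_[(proj(f,T(p,A))-ut).ravel(),(proj(g,T(p,B))-us).ravel()]
r=least_squares(res,[.65,0,0,.05]); print("tester",r.x,r.fun.round(1))
t=r.x; C=np.cos;S=np.sin
# rack: x,y,yaw, panel low edge x0,z0
def rk(p):
    u=lambda s,y:[p[3]+s*C(.7),y,p[4]+s*S(.7)]
    return T(p,[u(.165,.115),u(.165,-.115),u(0,.115),u(0,-.115)])
def res2(p):
    P=rk(p); return np.r_[(proj(f,P)-[(362.5,198.2),(444.5,210),(353.3,247),(428,257.5)]).ravel(),(proj(g,P)-[(373,188),(459.5,234),(342.5,246),(424,294.5)]).ravel(),1e3*(p[3]+.07)]
r=least_squares(res2,[.6,-.4,t[2],-.06,.02]); print("rack",r.x,r.fun.round(1)); p=r.x
feet=T(p,[[p[3]+.132*C(.7),y,p[4]+.132*S(.7)] for y in(.075,0,-.075)])
tips=feet+.032*np.array([-S(.7)*C(p[2]),-S(.7)*S(p[2]),C(.7)])
print("feet",feet.round(4),"px",proj(f,feet).round(1),proj(g,feet).round(1)); print("tips",tips.round(4),proj(f,tips).round(1),proj(g,tips).round(1))
# yellow at z=.006 top
def yl(p): return T(p,[[-.06,.015,.006],[-.06,-.015,.006],[.048,0,.006]])
def res3(p):P=yl(p); return np.r_[(proj(f,P)-[(224.5,265),(233,262)  ,(217,232)]).ravel(),(proj(g,P)-[(208,204.8),(219,206.5),(222.5,177)]).ravel()]
r=least_squares(res3,[.5,.2,.3]); print("yellow",r.x,r.fun.round(1))
# blue
def bl(p):
    L=lambda x,y:[x,y,.0]
    k=.08; P=[]
    for x,y in[(-.06,.015),(-.06,-.015)]:
        d=.06-x; P.append([p[0]-d*C(k),p[1]+y,.036+d*S(k)+.006])
    return T(t,P)
def res4(p):P=bl(p); return np.r_[(proj(f,P)-[(270.3,235),(278.5,237.2)]).ravel(),(proj(g,P)-[(268,191),(275.5,196.5)]).ravel()]
r=least_squares(res4,[.035,0]); print("blue end x,y in tester",r.x,r.fun.round(1))
E
python3 fit.py
```

```text
campos [ 0.36012089 -0.07713617  1.10734768]
campos [-0.03383368 -0.41483404  0.88059878]
UL [ 0.5955 -0.1952  0.1164]
UR [ 0.5801 -0.4261  0.1138]
LL [ 0.4681 -0.1874  0.0091]
LR [ 0.4546 -0.4146  0.0074]
gr near L [ 0.469  -0.3631  0.0264]
gr near R [ 0.4639 -0.3912  0.0316]
gr far L [ 0.5617 -0.3697  0.0982]
gr far R [ 0.5574 -0.3992  0.1042]
tester [ 0.56413075  0.03069479 -0.14851247  0.04990769] [-0.3  0.5  0.4  1.1 -0.3 -0.4 -0.6 -0.3  0.2 -0.3  0.7 -0.1 -0.4  1.1
  0.8 -1.8]
rack [ 0.53142462 -0.30610202 -0.07000141 -0.07        0.00863645] [-0.8  0.6 -0.6  0.3 -1.  -0.   0.5  0.4  0.8  0.2 -0.2 -0.4  0.9 -0.6
  0.6  0.4 -0. ]
feet [[ 0.5676 -0.2335  0.0937]
 [ 0.5623 -0.3083  0.0937]
 [ 0.5571 -0.3831  0.0937]] px [[373.7 211. ]
 [400.  214.7]
 [426.5 218.4]] [[381.4 207.3]
 [408.2 222. ]
 [436.5 237.4]]
tips [[ 0.547  -0.232   0.1181]
 [ 0.5417 -0.3068  0.1181]
 [ 0.5365 -0.3816  0.1181]] [[374.3 216.6]
 [401.4 220.4]
 [428.6 224.2]] [[378.4 206.6]
 [405.9 221.7]
 [435.1 237.6]]
yellow [0.44481207 0.20709441 0.47417198] [-0.2  1.2  0.7  0.2 -0.3 -0.7  0.1  0.3 -0.1 -0.6  0.2 -0.7]
blue end x,y in tester [0.03591469 0.00235361] [-0.5 -0.4  1.2 -0.3 -0.7  0.1 -0.2  0.3]
```

```bash
cat > go.py <<'E'
# go.py frame x y z [yaw offset rad]: what to spin, then shift (mm) to get the TCP there
import sys
from h import *
F={"w":(0,0,0),"t":(.5641,.0307,-.1485),"r":(.5314,-.3061,-.0700),"y":(.4448,.2071,.4742)}
def delta(fr,x,y,z,off=0):
    a,b,th=F[fr]; s=ctrl.sense(); p=np.array(s["tool_pos"]); yaw=np.radians(s["orientation"][2])
    P=np.array([a+x*np.cos(th)-y*np.sin(th),b+x*np.sin(th)+y*np.cos(th),z])
    ny=th+off; sp=-((ny-yaw+np.pi/2)%np.pi-np.pi/2); ny=yaw-sp
    X=np.array([np.cos(ny),np.sin(ny),0]);Y=np.array([np.sin(ny),-np.cos(ny),0]); d=(P-p)*1e3
    print("t",round(s["time_s"],2),"tcp",p.round(4),"target",P.round(4),"spin %.3f"%sp,"then dx %.1f dy %.1f dz %.1f"%(d@X,d@Y,-d[2]),"F",np.round(s["ft_force"],1),"w %.4f g %.0f"%(s["width"],s["gripper_force"]))
    print("in frame",fr,[round(float(v)*1e3,1) for v in ((p[:2]-[a,b])@[np.cos(th),np.sin(th)],(p[:2]-[a,b])@[-np.sin(th),np.cos(th)],p[2])], "ori",np.round(s["orientation"],1))
if __name__=="__main__": delta(sys.argv[1],*map(float,sys.argv[2:]))
E
python3 go.py t -.057 .002 .10
```

```text
t 0.4 tcp [0.2325 0.6069 0.2312] target [0.508  0.0411 0.1   ] spin -0.217 then dx -356.2 dy -518.8 dz 131.2 F [-0.4 -0.2  0.5] w 0.0852 g 0
in frame t [-413.2, 520.8, 231.2] ori [-180.    0.  159.]
```

```bash
python3 -m handwheel '[{"spin":-0.11},{"spin":-0.107},{"dx":-18,"dy":-26},{"dx":-18,"dy":-26},{"dx":-18,"dy":-26},{"dx":-18,"dy":-26},{"dx":-18,"dy":-26},{"dx":-18,"dy":-26},{"dx":-18,"dy":-26},{"dx":-18,"dy":-26},{"dx":-18,"dy":-26},{"dx":-18,"dy":-26}]'; python3 -m handwheel '[{"dx":-18,"dy":-26},{"dx":-18,"dy":-26},{"dx":-18,"dy":-26},{"dx":-18,"dy":-26},{"dx":-18,"dy":-26},{"dx":-18,"dy":-26},{"dx":-18,"dy":-26},{"dx":-18,"dy":-26},{"dx":-18,"dy":-26,"dz":20},{"dx":-14,"dy":-25,"dz":30},{"dz":30},{"dz":30}]'; python3 go.py t -.057 .002 .10
```

```text
t 0.4 tcp [0.2325 0.6069 0.2312] target [0.508  0.0411 0.1   ] spin -0.217 then dx -356.2 dy -518.8 dz 131.2 F [-0.4 -0.2  0.5] w 0.0852 g 0
in frame t [-413.2, 520.8, 231.2] ori [-180.    0.  159.]invalid input at $[0]: expected keys dx, dy, dz, spin
invalid input at $[0]: expected keys dx, dy, dz, spin
```

```bash
python3 -m handwheel '[{"dx":0,"dy":0,"dz":0,"spin":-0.11},{"dx":0,"dy":0,"dz":0,"spin":-0.107},{"dx":-18,"dy":-26,"dz":0,"spin":0},{"dx":-18,"dy":-26,"dz":0,"spin":0},{"dx":-18,"dy":-26,"dz":0,"spin":0},{"dx":-18,"dy":-26,"dz":0,"spin":0},{"dx":-18,"dy":-26,"dz":0,"spin":0},{"dx":-18,"dy":-26,"dz":0,"spin":0},{"dx":-18,"dy":-26,"dz":0,"spin":0},{"dx":-18,"dy":-26,"dz":0,"spin":0},{"dx":-18,"dy":-26,"dz":0,"spin":0},{"dx":-18,"dy":-26,"dz":0,"spin":0}]'; python3 -m handwheel '[{"dx":-18,"dy":-26,"dz":0,"spin":0},{"dx":-18,"dy":-26,"dz":0,"spin":0},{"dx":-18,"dy":-26,"dz":0,"spin":0},{"dx":-18,"dy":-26,"dz":0,"spin":0},{"dx":-18,"dy":-26,"dz":0,"spin":0},{"dx":-18,"dy":-26,"dz":0,"spin":0},{"dx":-18,"dy":-26,"dz":0,"spin":0},{"dx":-18,"dy":-26,"dz":20,"spin":0},{"dx":-18,"dy":-26,"dz":30,"spin":0},{"dx":-14,"dy":-25,"dz":30,"spin":0},{"dx":0,"dy":0,"dz":30,"spin":0}]'; python3 go.py t -.057 .002 .10
```

```text
time_s: 1.4
tool_pos: [0.3724, 0.3218, 0.2315]
orientation: [180.0, 0.0, 171.5]
ft_force: [1.0, 1.0, 0.7]
width: 0.0854
gripper_force: 0.0
time_s: 2.32
tool_pos: [0.5095, 0.0385, 0.122]
orientation: [-180.0, 0.2, 171.3]
ft_force: [0.7, -0.5, -0.3]
width: 0.0853
gripper_force: 0.0
t 2.32 tcp [0.5095 0.0385 0.122 ] target [0.508  0.0411 0.1   ] spin -0.003 then dx 1.8 dy 2.4 dz 22.0 F [ 0.7 -0.5 -0.3] w 0.0853 g 0
in frame t [-55.2, -0.4, 122.0] ori [-180.     0.2  171.3]
```

```bash
python3 -m handwheel '[{"dx":1,"dy":1,"dz":15,"spin":0},{"dx":1,"dy":1,"dz":20,"spin":0},{"dx":0,"dy":0,"dz":20,"spin":0},{"dx":0,"dy":0,"dz":18,"spin":0},{"dx":0,"dy":0,"dz":13,"spin":0},{"dx":0,"dy":0,"dz":5,"spin":0},{"dx":0,"dy":0,"dz":0,"spin":0}]'; python3 go.py t -.057 .002 .029; python3 - <<'E'
from h import *
f=optics.grab_frame("top"); g=optics.grab_frame("scene")
cv2.imwrite("pics/a.png",np.hstack([crop(g,235,120,110,100,4),crop(f,240,170,80,100,4)]))
E
```

```text
time_s: 2.9
tool_pos: [0.5047, 0.0444, 0.0307]
orientation: [-180.0, -0.1, 171.5]
ft_force: [-0.4, 0.1, -0.5]
width: 0.0852
gripper_force: 0.0
t 2.9 tcp [0.5047 0.0444 0.0307] target [0.508  0.0411 0.029 ] spin -0.000 then dx -3.8 dy -2.8 dz 1.7 F [-0.4  0.1 -0.5] w 0.0852 g 0
in frame t [-60.8, 4.8, 30.7] ori [-1.800e+02 -1.000e-01  1.715e+02]
```

View pics/a.png

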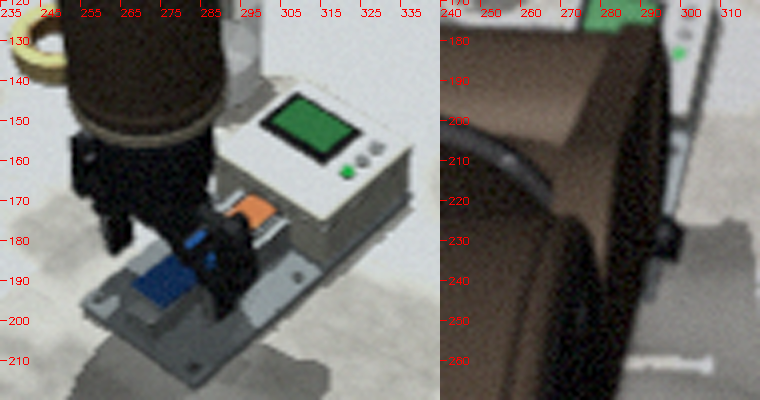

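The fingers straddle the blue coupon (scene, about (275,185)), clear of the cheeks. I'll centre the gripper and close.

```bash
python3 -m handwheel '[{"dx":-2,"dy":-1.5,"dz":1,"spin":0},{"dx":-2,"dy":-1.3,"dz":1,"spin":0},{"dx":0,"dy":0,"dz":0,"spin":0}]' ; python3 -m handwheel '[{"dx":0,"dy":0,"dz":0,"spin":0},{"dx":0,"dy":0,"dz":0,"spin":0},{"dx":0,"dy":0,"dz":0,"spin":0},{"dx":0,"dy":0,"dz":0,"spin":0},{"dx":0,"dy":0,"dz":0,"spin":0},{"dx":0,"dy":0,"dz":0,"spin":0},{"dx":0,"dy":0,"dz":0,"spin":0},{"dx":0,"dy":0,"dz":0,"spin":0}]' -1; python3 go.py t -.12 .002 .029
```

```text
time_s: 3.25
tool_pos: [0.5098, 0.0409, 0.0302]
orientation: [180.0, 0.1, 171.5]
ft_force: [0.3, -0.0, 0.3]
width: 0.0854
gripper_force: 0.0
time_s: 3.92
tool_pos: [0.5087, 0.0412, 0.0296]
orientation: [180.0, -0.0, 171.5]
ft_force: [-1.3, 2.6, 2.1]
width: 0.0279
gripper_force: 58.7
t 3.92 tcp [0.5087 0.0412 0.0296] target [0.4457 0.0504 0.029 ] spin -0.000 then dx 63.7 dy -0.2 dz 0.6 F [-1.3  2.6  2.1] w 0.0279 g 59
in frame t [-56.3, 2.2, 29.6] ori [180.   -0.  171.5]
```

```bash
python3 -m handwheel '[{"dx":4,"dy":0,"dz":0,"spin":0},{"dx":6,"dy":0,"dz":0,"spin":0},{"dx":6,"dy":0,"dz":0,"spin":0},{"dx":6,"dy":0,"dz":0,"spin":0},{"dx":6,"dy":0,"dz":0,"spin":0},{"dx":6,"dy":0,"dz":0,"spin":0},{"dx":6,"dy":0,"dz":0,"spin":0},{"dx":6,"dy":0,"dz":0,"spin":0},{"dx":6,"dy":0,"dz":0,"spin":0},{"dx":6,"dy":0,"dz":0,"spin":0},{"dx":6,"dy":0,"dz":-1,"spin":0},{"dx":3,"dy":0,"dz":-2,"spin":0}]'; python3 go.py t -.12 .002 .029
```

```text
time_s: 4.92
tool_pos: [0.4411, 0.0512, 0.0325]
orientation: [-180.0, -0.1, 171.5]
ft_force: [2.1, -0.0, 1.7]
width: 0.0285
gripper_force: 58.8
t 4.92 tcp [0.4411 0.0512 0.0325] target [0.4457 0.0504 0.029 ] spin -0.000 then dx -4.7 dy -0.0 dz 3.5 F [ 2.1 -0.   1.7] w 0.0285 g 59
in frame t [-124.7, 2.0, 32.5] ori [-1.800e+02 -1.000e-01  1.715e+02]
```

```bash
python3 -m handwheel '[{"dx":0,"dy":0,"dz":-10,"spin":0},{"dx":0,"dy":0,"dz":-25,"spin":0},{"dx":0,"dy":0,"dz":-30,"spin":0},{"dx":0,"dy":0,"dz":-30,"spin":0},{"dx":0,"dy":0,"dz":-30,"spin":0},{"dx":0,"dy":0,"dz":-25,"spin":0},{"dx":0,"dy":0,"dz":-15,"spin":0},{"dx":0,"dy":0,"dz":0,"spin":0}]'; python3 go.py r -.078 .075 .18
```

```text
time_s: 5.58
tool_pos: [0.4431, 0.0512, 0.2002]
orientation: [180.0, 0.2, 171.5]
ft_force: [1.4, 0.2, -1.4]
width: 0.0281
gripper_force: 59.4
t 5.58 tcp [0.4431 0.0512 0.2002] target [ 0.4588 -0.2258  0.18  ] spin -0.079 then dx -35.1 dy -275.2 dz 20.2 F [ 1.4  0.2 -1.4] w 0.0281 g 59
in frame r [-113.1, 350.2, 200.2] ori [180.    0.2 171.5]
```

```bash
python3 -m handwheel '[{"dx":0,"dy":0,"dz":0,"spin":-0.079},{"dx":-5,"dy":-15,"dz":0,"spin":0},{"dx":-5,"dy":-30,"dz":0,"spin":0},{"dx":-5,"dy":-30,"dz":0,"spin":0},{"dx":-5,"dy":-30,"dz":0,"spin":0},{"dx":-5,"dy":-30,"dz":0,"spin":0},{"dx":-5,"dy":-30,"dz":0,"spin":0},{"dx":-5,"dy":-30,"dz":0,"spin":0},{"dx":0,"dy":-30,"dz":0,"spin":0},{"dx":0,"dy":-30,"dz":10,"spin":0},{"dx":0,"dy":-20,"dz":10,"spin":0},{"dx":0,"dy":0,"dz":0,"spin":0}]'; python3 go.py r -.078 .075 .18;  python3 - <<'E'
from h import *
f=optics.grab_frame("top"); g=optics.grab_frame("scene")
cv2.imwrite("pics/b.png",np.hstack([crop(g,320,130,100,120,4),crop(f,345,175,60,80,6)]))
E
```

```text
time_s: 6.58
tool_pos: [0.4564, -0.228, 0.1748]
orientation: [179.9, -0.2, 175.9]
ft_force: [-0.2, 1.0, -2.2]
width: 0.0284
gripper_force: 59.4
t 6.58 tcp [ 0.4564 -0.228   0.1748] target [ 0.4588 -0.2258  0.18  ] spin -0.002 then dx -2.3 dy 2.4 dz -5.2 F [-0.2  1.  -2.2] w 0.0284 g 59
in frame r [-80.3, 72.6, 174.8] ori [179.9  -0.2 175.9]
```

View pics/b.png

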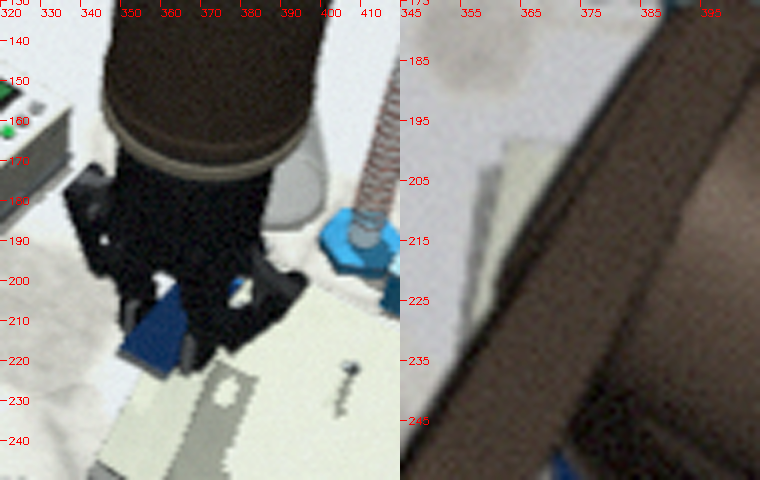

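```bash
python3 - <<'E'
from h import *
g=optics.grab_frame("scene"); s=ctrl.sense(); p=s["tool_pos"]; th=np.radians(s["orientation"][2]-180); print(p)
for sl in(0.16,.08,0):
  P=[]
  for x,y in[(-.0274,.015),(-.0274,-.015)]:
    P.append([p[0]+x*np.cos(th)-y*np.sin(th),p[1]+x*np.sin(th)+y*np.cos(th),p[2]+.0168+.003-x*sl])
  print(sl,proj(g,P).round(1))
E
python3 go.py r -.078 .075 .123
```

```text
[ 0.45723636 -0.22497885  0.17657558]
0.16 [[348.6 214.5]
 [360.6 221.4]]
0.08 [[348.5 215.2]
 [360.5 222. ]]
0 [[348.4 215.8]
 [360.4 222.6]]
t 6.73 tcp [ 0.4572 -0.225   0.1766] target [ 0.4588 -0.2258  0.123 ] spin -0.001 then dx -1.7 dy -0.7 dz 53.6 F [-0.7  0.4 -0.9] w 0.0288 g 59
in frame r [-79.7, 75.7, 176.6] ori [ 1.799e+02 -1.000e-01  1.760e+02]
```

```bash
cat > blue.py <<'E'
from h import *
from scipy.optimize import least_squares
g=optics.grab_frame("scene"); s=ctrl.sense(); p=s["tool_pos"]; th=np.radians(s["orientation"][2]-180)
h=cv2.cvtColor(g["pixels"],cv2.COLOR_RGB2HSV); m=cv2.inRange(h,(105,140,40),(125,255,255)); m[:195]=0; m[235:]=0; m[:,:335]=0; m[:,385:]=0
c=max(cv2.findContours(m,0,1)[0],key=cv2.contourArea); print(cv2.contourArea(c),cv2.approxPolyDP(c,1.2,True)[:,0].tolist())
a=g["pixels"][200:230,342:368].astype(int); 
for r in range(10,30): print(200+r," ".join("%3d/%3d"%(v[0],v[2]) for v in a[r]))
E
python3 blue.py
```

```text
164.5 [[363, 200], [350, 215], [360, 221], [363, 220], [365, 211]]
210 158/154 158/151 158/152 156/152 161/156 162/157 140/137  80/ 80  48/ 48  59/ 63  47/ 50   7/ 31   9/ 55  13/ 73  22/ 75  17/ 73  11/ 68  17/ 73  10/ 69  20/ 73  19/ 73  18/ 72  14/ 73  21/ 65  10/ 33  17/ 14
211 158/152 158/153 160/153 162/156 165/159 169/163 163/160 123/121  72/ 72  61/ 65  47/ 60  19/ 60  18/ 74  16/ 74  14/ 70  24/ 74  15/ 72  20/ 76  15/ 74  12/ 71  18/ 74  21/ 74  13/ 72  22/ 63  12/ 28  10/ 13
212 158/152 164/158 165/160 168/162 169/163 177/170 179/172 170/165 124/122  49/ 59  29/ 67  13/ 71  15/ 72  21/ 74  14/ 74  24/ 74  19/ 73  17/ 70  13/ 72  11/ 73  15/ 71   8/ 70  19/ 73  30/ 64  25/ 29  18/ 20
213 152/145 159/152 165/157 167/162 170/165 177/173 180/174 170/165 117/121  27/ 65  19/ 76   2/ 70  16/ 73  17/ 74  20/ 74  11/ 70  16/ 72  16/ 71   7/ 71  19/ 76  13/ 70  10/ 69  20/ 68  33/ 52  48/ 53  37/ 41
214 154/148 157/151 163/156 166/158 176/170 176/172 179/172 155/151  79/ 97  20/ 76  15/ 73  25/ 76   7/ 71  15/ 72  14/ 72  17/ 74  20/ 73  20/ 76  18/ 74  18/ 71  19/ 75  23/ 75  19/ 
[... 2506 characters left out ...]
 167/157 170/161 169/162 168/159 166/158 169/160 168/159 171/162
227 175/171 179/179 183/187 185/192 183/190 185/192 184/189 183/191 184/190 183/188 178/183 175/173 183/176 179/170 180/171 176/167 172/163 169/160 169/160 168/161 167/158 163/156 167/160 171/161 170/161 169/160
228 175/171 175/171 179/178 184/190 186/191 183/190 185/193 185/194 186/192 182/191 175/177 177/170 183/172 181/173 179/171 173/165 170/160 166/158 166/160 169/161 168/160 167/158 164/158 168/159 169/161 172/163
229 172/168 175/170 178/175 181/182 184/192 183/190 182/189 183/190 184/191 169/174 159/156 180/173 180/170 182/173 179/168 178/167 170/161 167/158 171/160 169/160 167/159 168/160 168/158 168/158 169/161 172/162
```

```bash
python3 -m handwheel '[{"dx":-2,"dy":-0.5,"dz":10,"spin":0},{"dx":-2,"dy":0,"dz":15,"spin":0},{"dx":-1,"dy":0,"dz":15,"spin":0},{"dx":0,"dy":0,"dz":12,"spin":0},{"dx":0,"dy":0,"dz":6,"spin":0},{"dx":0,"dy":0,"dz":0,"spin":0},{"dx":0,"dy":0,"dz":0,"spin":0}]'; python3 go.py r -.075 .075 .1154
```

```text
time_s: 7.37
tool_pos: [0.4633, -0.2261, 0.1195]
orientation: [180.0, -0.0, 176.0]
ft_force: [-0.1, 0.2, -1.9]
width: 0.0283
gripper_force: 59.5
t 7.37 tcp [ 0.4633 -0.2261  0.1195] target [ 0.4618 -0.226   0.1154] spin 0.001 then dx 1.5 dy -0.1 dz 4.1 F [-0.1  0.2 -1.9] w 0.0283 g 59
in frame r [-73.5, 75.1, 119.5] ori [180.  -0. 176.]
```

```bash
python3 -m handwheel '[{"dx":1.5,"dy":0,"dz":4,"spin":0},{"dx":-1.3,"dy":0,"dz":1.5,"spin":0},{"dx":-1.3,"dy":0,"dz":1.5,"spin":0},{"dx":-1.3,"dy":0,"dz":1.5,"spin":0},{"dx":-1.3,"dy":0,"dz":1.5,"spin":0},{"dx":-1.3,"dy":0,"dz":1.5,"spin":0},{"dx":0,"dy":0,"dz":0,"spin":0}]';python3 -m handwheel '[{"dx":-1.3,"dy":0,"dz":1.5,"spin":0},{"dx":-1.3,"dy":0,"dz":1.5,"spin":0},{"dx":0,"dy":0,"dz":0,"spin":0}]'; python3 go.py r -.066 .075 .1047;python3 -m handwheel '[{"dx":-1.3,"dy":0,"dz":1.5,"spin":0},{"dx":-1.3,"dy":0,"dz":1.5,"spin":0},{"dx":0,"dy":0,"dz":0,"spin":0}]';python3 go.py r -.066 .075 .1047; python3 - <<'E'
from h import *
g=optics.grab_frame("scene"); 
cv2.imwrite("pics/c.png",crop(g,325,165,100,75,6))
E
```

```text
time_s: 7.95
tool_pos: [0.4688, -0.2271, 0.108]
orientation: [-180.0, 0.0, 176.0]
ft_force: [2.4, -0.9, -0.5]
width: 0.0287
gripper_force: 59.5
time_s: 8.2
tool_pos: [0.4712, -0.2272, 0.1049]
orientation: [-180.0, 0.0, 176.0]
ft_force: [2.1, -0.6, 0.2]
width: 0.0284
gripper_force: 59.6
t 8.2 tcp [ 0.4712 -0.2272  0.1049] target [ 0.4708 -0.2267  0.1047] spin 0.000 then dx 0.5 dy 0.5 dz 0.2 F [ 2.1 -0.6  0.2] w 0.0284 g 60
in frame r [-65.5, 74.5, 104.9] ori [-180.    0.  176.]
time_s: 8.45
tool_pos: [0.4738, -0.2273, 0.1019]
orientation: [-180.0, 0.0, 176.0]
ft_force: [1.6, -0.9, -0.9]
width: 0.0285
gripper_force: 59.6
t 8.45 tcp [ 0.4738 -0.2273  0.1019] target [ 0.4708 -0.2267  0.1047] spin 0.000 then dx 3.0 dy 0.5 dz -2.8 F [ 1.6 -0.9 -0.9] w 0.0285 g 60
in frame r [-63.0, 74.5, 101.9] ori [-180.    0.  176.]
```

View pics/c.png

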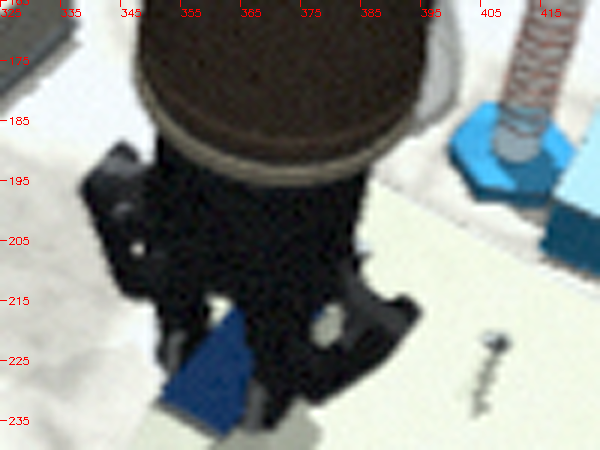

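No block, so the peg seems to be in the hole. I'll keep going along the peg.

```bash
python3 -m handwheel '[{"dx":-1.3,"dy":0,"dz":1.5,"spin":0},{"dx":-1.3,"dy":0,"dz":1.5,"spin":0},{"dx":0,"dy":0,"dz":0,"spin":0}]';python3 go.py r -.06 .075 .1;python3 -m handwheel '[{"dx":-1.3,"dy":0,"dz":1.5,"spin":0},{"dx":-1.3,"dy":0,"dz":1.5,"spin":0},{"dx":0,"dy":0,"dz":0,"spin":0}]';python3 go.py r -.06 .075 .1
```

```text
time_s: 8.75
tool_pos: [0.4763, -0.2275, 0.0989]
orientation: [-180.0, 0.0, 176.0]
ft_force: [1.8, -0.5, -0.8]
width: 0.0282
gripper_force: 59.6
t 8.75 tcp [ 0.4763 -0.2275  0.0989] target [ 0.4768 -0.2271  0.1   ] spin 0.000 then dx -0.5 dy 0.5 dz -1.1 F [ 1.8 -0.5 -0.8] w 0.0282 g 60
in frame r [-60.5, 74.5, 98.9] ori [-180.    0.  176.]
time_s: 9.0
tool_pos: [0.4789, -0.2277, 0.0959]
orientation: [180.0, 0.0, 176.0]
ft_force: [2.8, -0.1, -0.4]
width: 0.0286
gripper_force: 59.6
t 9.0 tcp [ 0.4789 -0.2277  0.0959] target [ 0.4768 -0.2271  0.1   ] spin 0.000 then dx 2.1 dy 0.4 dz -4.1 F [ 2.8 -0.1 -0.4] w 0.0286 g 60
in frame r [-57.9, 74.6, 95.9] ori [180.   0. 176.]
```

```bash
python3 -m handwheel '[{"dx":0,"dy":0,"dz":0,"spin":0},{"dx":0,"dy":0,"dz":0,"spin":0},{"dx":0,"dy":0,"dz":0,"spin":0},{"dx":0,"dy":0,"dz":0,"spin":0},{"dx":0,"dy":0,"dz":0,"spin":0},{"dx":0,"dy":0,"dz":0,"spin":0}]' 0.2; python3 -m handwheel '[{"dx":0,"dy":0,"dz":-10,"spin":0},{"dx":0,"dy":0,"dz":-25,"spin":0},{"dx":0,"dy":0,"dz":-30,"spin":0},{"dx":0,"dy":0,"dz":-30,"spin":0},{"dx":0,"dy":0,"dz":-20,"spin":0},{"dx":0,"dy":15,"dz":0,"spin":0},{"dx":0,"dy":30,"dz":0,"spin":0},{"dx":0,"dy":30,"dz":0,"spin":0},{"dx":0,"dy":30,"dz":0,"spin":0},{"dx":0,"dy":30,"dz":0,"spin":0},{"dx":0,"dy":30,"dz":0,"spin":0},{"dx":0,"dy":30,"dz":0,"spin":0}]' 1;  python3 - <<'E'
from h import *
g=optics.grab_frame("scene"); f=optics.grab_frame("top")
cv2.imwrite("pics/d.png",np.hstack([crop(g,340,180,110,115,4),crop(f,350,190,80,115,4)]))
E
python3 go.py y -.032 0 .10
```

```text
time_s: 9.5
tool_pos: [0.4786, -0.2276, 0.0962]
orientation: [180.0, -0.0, 176.0]
ft_force: [0.2, 0.5, -0.2]
width: 0.0515
gripper_force: 0.0
time_s: 10.5
tool_pos: [0.4921, -0.0317, 0.212]
orientation: [-180.0, 0.0, 176.0]
ft_force: [1.0, 0.3, 0.2]
width: 0.0857
gripper_force: 0.0
t 10.6 tcp [ 0.4922 -0.0298  0.2119] target [0.4163 0.1925 0.1   ] spin -0.541 then dx -34.0 dy 232.4 dz 111.9 F [-0.4 -0.9  1.7] w 0.0854 g 0
in frame y [-66.0, -232.4, 211.9] ori [180.    0.  176.2]
```

View pics/d.png

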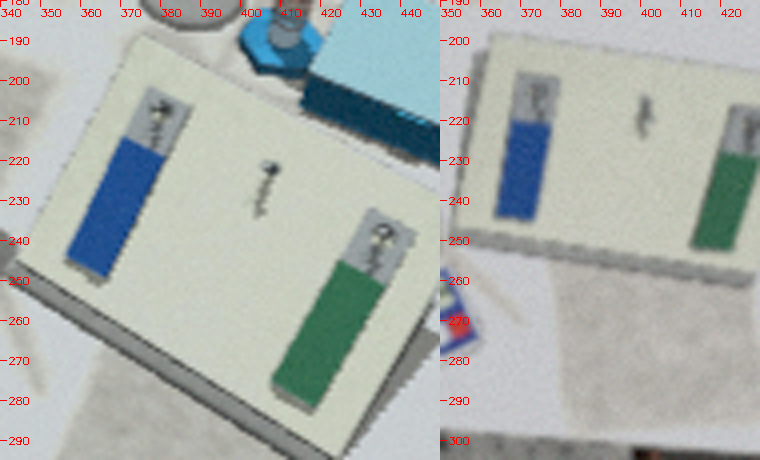

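Blue hangs on the left peg flat against the panel like green (hole at about (379,208) in the scene view). Now the yellow coupon.

```bash
python3 -m handwheel '[{"dx":0,"dy":0,"dz":0,"spin":-0.11},{"dx":0,"dy":0,"dz":0,"spin":-0.11},{"dx":0,"dy":0,"dz":0,"spin":-0.11},{"dx":0,"dy":0,"dz":0,"spin":-0.11},{"dx":0,"dy":0,"dz":0,"spin":-0.101},{"dx":-5,"dy":34,"dz":0,"spin":0},{"dx":-5,"dy":34,"dz":0,"spin":0},{"dx":-5,"dy":34,"dz":0,"spin":0},{"dx":-5,"dy":34,"dz":20,"spin":0},{"dx":-5,"dy":34,"dz":30,"spin":0},{"dx":-5,"dy":34,"dz":30,"spin":0},{"dx":-4,"dy":28,"dz":20,"spin":0}]'; python3 -m handwheel '[{"dx":0,"dy":0,"dz":12,"spin":0},{"dx":0,"dy":0,"dz":10,"spin":0},{"dx":0,"dy":0,"dz":0,"spin":0}]' ; python3 go.py y -.032 0 .001; python3 - <<'E'
from h import *
# remeasure yellow from settled mask outlines, if visible
g=optics.grab_frame("scene"); f=optics.grab_frame("top")
cv2.imwrite("pics/e.png",np.hstack([crop(g,195,150,60,70,6),crop(f,200,215,60,70,6)]))
print(np.round(ctrl.sense()["q"],1))
E
```

```text
time_s: 11.6
tool_pos: [0.4182, 0.1845, 0.1155]
orientation: [-180.0, 0.0, -153.0]
ft_force: [0.3, -0.5, 0.5]
width: 0.0854
gripper_force: 0.0
time_s: 11.85
tool_pos: [0.4182, 0.1833, 0.0932]
orientation: [180.0, -0.1, -152.9]
ft_force: [-0.8, -0.7, -0.3]
width: 0.0854
gripper_force: 0.0
t 11.85 tcp [0.4182 0.1833 0.0932] target [0.4163 0.1925 0.001 ] spin -0.002 then dx -2.5 dy 9.0 dz 92.2 F [-0.8 -0.7 -0.3] w 0.0854 g 0
in frame y [-34.5, -9.0, 93.2] ori [ 1.800e+02 -1.000e-01 -1.529e+02]
[ 19.8  24.5 123.4  -0.   32.1 -97.2]
```

View pics/e.png

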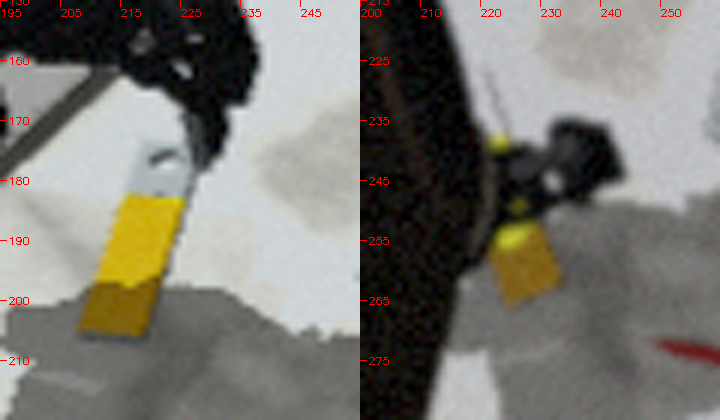

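Yellow lies as measured (near end (208–219,205) in the scene view). I'll descend over its near half.

```bash
python3 -m handwheel '[{"dx":-1.5,"dy":4.5,"dz":10,"spin":0},{"dx":-1,"dy":4.5,"dz":20,"spin":0},{"dx":0,"dy":0,"dz":22,"spin":0},{"dx":0,"dy":0,"dz":20,"spin":0},{"dx":0,"dy":0,"dz":12,"spin":0},{"dx":0,"dy":0,"dz":4,"spin":0},{"dx":0,"dy":0,"dz":0,"spin":0},{"dx":0,"dy":0,"dz":0,"spin":0}]'; python3 go.py y -.032 0 -.001
```

```text
time_s: 12.62
tool_pos: [0.4176, 0.1926, 0.0068]
orientation: [-180.0, 0.0, -153.0]
ft_force: [0.1, -0.1, 0.3]
width: 0.0852
gripper_force: 0.0
t 12.62 tcp [0.4176 0.1926 0.0068] target [ 0.4163  0.1925 -0.001 ] spin -0.003 then dx 1.2 dy 0.5 dz 7.8 F [ 0.1 -0.1  0.3] w 0.0852 g 0
in frame y [-30.8, -0.5, 6.8] ori [-180.    0. -153.]
```

```bash
python3 -m handwheel '[{"dx":0.6,"dy":0.3,"dz":4,"spin":0},{"dx":0.6,"dy":0.2,"dz":3.5,"spin":0},{"dx":0,"dy":0,"dz":0,"spin":0},{"dx":0,"dy":0,"dz":0,"spin":0}]';python3 go.py y -.032 0 -.001; python3 -m handwheel '[{"dx":0,"dy":0,"dz":0,"spin":0},{"dx":0,"dy":0,"dz":0,"spin":0},{"dx":0,"dy":0,"dz":0,"spin":0},{"dx":0,"dy":0,"dz":0,"spin":0},{"dx":0,"dy":0,"dz":0,"spin":0},{"dx":0,"dy":0,"dz":0,"spin":0},{"dx":0,"dy":0,"dz":0,"spin":0},{"dx":0,"dy":0,"dz":0,"spin":0}]' -1; python3 go.py y -.032 0 -.001
```

```text
time_s: 12.95
tool_pos: [0.416, 0.1925, -0.001]
orientation: [-180.0, 0.0, -153.0]
ft_force: [0.6, -0.4, 0.1]
width: 0.0855
gripper_force: 0.0
t 12.95 tcp [ 0.416   0.1925 -0.001 ] target [ 0.4163  0.1925 -0.001 ] spin -0.003 then dx -0.3 dy -0.2 dz -0.0 F [ 0.6 -0.4  0.1] w 0.0855 g 0
in frame y [-32.3, 0.2, -1.0] ori [-180.    0. -153.]
time_s: 13.62
tool_pos: [0.4166, 0.1923, -0.0002]
orientation: [-180.0, 0.1, -153.0]
ft_force: [0.6, -9.7, 29.3]
width: 0.0276
gripper_force: 71.1
t 13.62 tcp [ 4.166e-01  1.923e-01 -2.000e-04] target [ 0.4163  0.1925 -0.001 ] spin -0.003 then dx 0.1 dy 0.3 dz 0.8 F [ 0.6 -9.7 29.3] w 0.0276 g 71
in frame y [-31.9, -0.3, -0.2] ori [-1.80e+02  1.00e-01 -1.53e+02]
```

Yellow is gripped at the finger tips. I'll lift it and carry it to behind the tester.

```bash
python3 -m handwheel '[{"dx":0,"dy":0,"dz":-3,"spin":0},{"dx":0,"dy":0,"dz":-10,"spin":0},{"dx":0,"dy":0,"dz":-20,"spin":0},{"dx":0,"dy":0,"dz":-30,"spin":0},{"dx":0,"dy":0,"dz":-25,"spin":0},{"dx":0,"dy":0,"dz":-12,"spin":0},{"dx":0,"dy":0,"dz":0,"spin":0.1},{"dx":0,"dy":0,"dz":0,"spin":0.1},{"dx":0,"dy":0,"dz":0,"spin":0.1},{"dx":0,"dy":0,"dz":0,"spin":0.1},{"dx":0,"dy":0,"dz":0,"spin":0.1},{"dx":0,"dy":0,"dz":0,"spin":0.1}]'; python3 go.py t -.122 .0015 .07
```

```text
time_s: 14.62
tool_pos: [0.4157, 0.1924, 0.0993]
orientation: [-180.0, -0.0, 172.3]
ft_force: [-0.0, -1.1, -0.5]
width: 0.0277
gripper_force: 59.6
t 14.62 tcp [0.4157 0.1924 0.0993] target [0.4437 0.0502 0.07  ] spin 0.015 then dx -48.7 dy -136.5 dz 29.3 F [-0.  -1.1 -0.5] w 0.0277 g 60
in frame t [-170.7, 138.0, 99.3] ori [-180.    -0.   172.3]
```

```bash
python3 -m handwheel '[{"dx":0,"dy":0,"dz":0,"spin":0.015},{"dx":-7,"dy":-15,"dz":0,"spin":0},{"dx":-7,"dy":-20,"dz":0,"spin":0},{"dx":-7,"dy":-20,"dz":0,"spin":0},{"dx":-7,"dy":-20,"dz":0,"spin":0},{"dx":-7,"dy":-20,"dz":0,"spin":0},{"dx":-7,"dy":-20,"dz":0,"spin":0},{"dx":-7,"dy":-15,"dz":10,"spin":0},{"dx":0,"dy":-6,"dz":10,"spin":0},{"dx":0,"dy":0,"dz":7,"spin":0},{"dx":0,"dy":0,"dz":0,"spin":0},{"dx":0,"dy":0,"dz":0,"spin":0}]'; python3 go.py t -.117 .0015 .046; cat > yel.py <<'E'
from h import *
from go import F
g=optics.grab_frame("scene"); s=ctrl.sense(); p=np.array(s["tool_pos"]); th=np.radians(s["orientation"][2])-np.pi
P=lambda x,y,z,k=0:[p[0]+x*np.cos(th)-y*np.sin(th),p[1]+x*np.sin(th)+y*np.cos(th),p[2]+z+k*x]
for k in(-.1,0,.1): print("pitch up",k,"nearL,nearR,farR,farL top:",proj(g,[P(x,y,.006,k) for x,y in((-.028,.015),(-.028,-.015),(.092,-.015),(.092,.015))]).round(1).tolist())
h=cv2.cvtColor(g["pixels"],cv2.COLOR_RGB2HSV); m=cv2.inRange(h,(20,130,30),(35,255,255)); m[:,:225]=0; m[:,330:]=0; m[:155]=0;m[240:]=0
n,l,st,c=cv2.connectedComponentsWithStats(m)
for i in range(1,n):
    if st[i,4]>12: print(st[i].tolist(),cv2.approxPolyDP(max(cv2.findContours((l==i).astype(np.uint8),0,1)[0],key=len),1,True)[:,0].tolist())
E
python3 yel.py
```

```text
time_s: 15.62
tool_pos: [0.4445, 0.0512, 0.0718]
orientation: [-180.0, -0.1, 171.8]
ft_force: [-0.2, -0.0, -0.5]
width: 0.0276
gripper_force: 59.6
t 15.62 tcp [0.4445 0.0512 0.0718] target [0.4486 0.0495 0.046 ] spin 0.006 then dx -4.3 dy -1.1 dz 25.8 F [-0.2 -0.  -0.5] w 0.0276 g 60
in frame t [-121.3, 2.6, 71.8] ori [-1.800e+02 -1.000e-01  1.718e+02]
pitch up -0.1 nearL,nearR,farR,farL top: [[247.9, 198.5], [256.2, 204.6], [288.9, 180.6], [280.8, 175.2]]
pitch up 0 nearL,nearR,farR,farL top: [[248.1, 199.2], [256.3, 205.2], [288.7, 178.4], [280.6, 172.9]]
pitch up 0.1 nearL,nearR,farR,farL top: [[248.2, 199.9], [256.5, 205.9], [288.6, 176.1], [280.3, 170.6]]
[250, 191, 11, 15, 96] [[259, 191], [254, 194], [250, 199], [257, 205], [260, 202]]
```

```bash
python3 -m handwheel '[{"dx":-2,"dy":-0.6,"dz":8,"spin":0.005},{"dx":-2,"dy":-0.5,"dz":9,"spin":0},{"dx":0,"dy":0,"dz":7,"spin":0},{"dx":0,"dy":0,"dz":4,"spin":0},{"dx":0,"dy":0,"dz":1,"spin":0},{"dx":0,"dy":0,"dz":0,"spin":0}]'; python3 go.py t -.117 .0015 .041; python3 yel.py
```

```text
time_s: 16.17
tool_pos: [0.4484, 0.0492, 0.0424]
orientation: [-180.0, -0.1, 171.5]
ft_force: [-1.6, -0.5, 1.5]
width: 0.0278
gripper_force: 59.9
t 16.17 tcp [0.4484 0.0492 0.0424] target [0.4486 0.0495 0.041 ] spin -0.000 then dx -0.2 dy 0.3 dz 1.4 F [-1.6 -0.5  1.5] w 0.0278 g 60
in frame t [-117.2, 1.2, 42.4] ori [-1.800e+02 -1.000e-01  1.715e+02]
pitch up -0.1 nearL,nearR,farR,farL top: [[250.9, 204.9], [258.9, 211.0], [290.9, 187.3], [283.0, 181.9]]
pitch up 0 nearL,nearR,farR,farL top: [[251.0, 205.6], [259.0, 211.6], [290.8, 185.1], [282.8, 179.7]]
pitch up 0.1 nearL,nearR,farR,farL top: [[251.1, 206.2], [259.1, 212.3], [290.6, 182.9], [282.6, 177.5]]
[252, 197, 12, 15, 97] [[262, 197], [252, 205], [260, 211], [263, 209]]
```

```bash
python3 -m handwheel '[{"dx":-3,"dy":0,"dz":1.5,"spin":0},{"dx":-3,"dy":0,"dz":1.2,"spin":0},{"dx":-3,"dy":0,"dz":1,"spin":0},{"dx":-3,"dy":0,"dz":0.8,"spin":0},{"dx":-3,"dy":0,"dz":0.5,"spin":0},{"dx":-3,"dy":0,"dz":0.5,"spin":0},{"dx":0,"dy":0,"dz":0,"spin":0}]'; python3 go.py t -.095 .0015 .0365; python3 yel.py|tail -1; python3 - <<'E'
from h import *
print(ctrl.sense()["torque"])
E
```

```text
time_s: 16.8
tool_pos: [0.468, 0.0464, 0.0374]
orientation: [180.0, 0.1, 171.5]
ft_force: [3.2, -0.8, 2.2]
width: 0.0276
gripper_force: 60.0
t 16.8 tcp [0.468  0.0464 0.0374] target [0.4704 0.0462 0.0365] spin -0.000 then dx -2.4 dy 0.2 dz 0.9 F [ 3.2 -0.8  2.2] w 0.0276 g 60
in frame t [-97.4, 1.3, 37.4] ori [1.800e+02 1.000e-01 1.715e+02]
[258, 194, 12, 14, 98] [[267, 194], [258, 202], [265, 207], [269, 205]]
[ 0.00351192 -0.44125913  0.03044123]
```

```bash
python3 -m handwheel '[{"dx":-3,"dy":0,"dz":0.4,"spin":0},{"dx":-3,"dy":0,"dz":0.3,"spin":0},{"dx":-3,"dy":0,"dz":0.2,"spin":0},{"dx":-3,"dy":0,"dz":0,"spin":0},{"dx":-3,"dy":0,"dz":0,"spin":0},{"dx":0,"dy":0,"dz":0,"spin":0}]'; python3 go.py t -.057 .0015 .036; cat > leaf.py <<'E'
from h import *
from go import F
g=optics.grab_frame("scene"); h=cv2.cvtColor(g["pixels"],cv2.COLOR_RGB2HSV); m=cv2.inRange(h,(4,90,60),(19,255,255)); m[:160]=0; m[185:]=0; m[:,:280]=0; m[:,310:]=0
print("copper",cv2.approxPolyDP(max(cv2.findContours(m,0,1)[0],key=cv2.contourArea),.8,True)[:,0].tolist())
a,b,th=F["t"]
for q in(0,.07,.13,.3):
    P=[]
    for y in(.012,-.012):   # lip end, rotated about hinge
        dx,dz=-.019-.042,.051-.046; x=.042+dx*np.cos(q)+dz*np.sin(q); z=.046-dx*np.sin(q)+dz*np.cos(q)
        P.append([a+x*np.cos(th)-y*np.sin(th),b+x*np.sin(th)+y*np.cos(th),z])
    print(q,proj(g,P).round(1).tolist())
E
python3 leaf.py
```

```text
time_s: 17.35
tool_pos: [0.4803, 0.0442, 0.036]
orientation: [-180.0, -0.2, 171.5]
ft_force: [-6.2, -0.4, 2.9]
width: 0.0276
gripper_force: 60.0
t 17.35 tcp [0.4803 0.0442 0.036 ] target [0.5079 0.0406 0.036 ] spin -0.000 then dx -27.9 dy 0.5 dz 0.0 F [-6.2 -0.4  2.9] w 0.0276 g 60
in frame t [-84.9, 1.0, 36.0] ori [-180.    -0.2  171.5]
copper [[303, 172], [298, 168], [291, 174], [285, 177], [289, 180], [296, 179]]
0 [[285.4, 178.6], [291.8, 182.9]]
0.07 [[285.4, 177.5], [291.8, 181.8]]
0.13 [[285.5, 176.5], [291.9, 180.8]]
0.3 [[286.1, 173.4], [292.6, 177.7]]
```

```bash
python3 -m handwheel '[{"dx":-2.5,"dy":0,"dz":0,"spin":0},{"dx":-2.5,"dy":0,"dz":0,"spin":0},{"dx":-2.5,"dy":0,"dz":0,"spin":0},{"dx":-2.5,"dy":0,"dz":0,"spin":0},{"dx":0,"dy":0,"dz":0,"spin":0}]'; python3 go.py t -.057 .0015 .036; python3 leaf.py|head -1;python3 yel.py|tail -1;
```

```text
time_s: 17.82
tool_pos: [0.4915, 0.0427, 0.0363]
orientation: [-180.0, -0.0, 171.5]
ft_force: [-0.7, -0.4, 3.2]
width: 0.0277
gripper_force: 60.0
t 17.82 tcp [0.4915 0.0427 0.0363] target [0.5079 0.0406 0.036 ] spin -0.000 then dx -16.5 dy 0.4 dz 0.3 F [-0.7 -0.4  3.2] w 0.0277 g 60
in frame t [-73.5, 1.1, 36.3] ori [-180.    -0.   171.5]
copper [[303, 172], [298, 168], [291, 174], [287, 175], [286, 177], [288, 179], [295, 179], [302, 174]]
[265, 189, 11, 15, 98] [[274, 189], [265, 196], [272, 203], [275, 201]]
```

```bash
python3 -m handwheel '[{"dx":-2.5,"dy":0,"dz":0,"spin":0},{"dx":-2.5,"dy":0,"dz":0,"spin":0},{"dx":-2.5,"dy":0,"dz":0.2,"spin":0},{"dx":-2.5,"dy":0,"dz":0.2,"spin":0},{"dx":0,"dy":0,"dz":0,"spin":0}]'; python3 go.py t -.057 .0015 .036; python3 -m handwheel '[{"dx":-1.5,"dy":0,"dz":0,"spin":0},{"dx":-1.5,"dy":0,"dz":0,"spin":0},{"dx":0,"dy":0,"dz":0,"spin":0}]'; python3 go.py t -.057 .0015 .036; python3 leaf.py|head -1;python3 yel.py|tail -1;
```

```text
time_s: 18.33
tool_pos: [0.5013, 0.0413, 0.0359]
orientation: [-180.0, -0.0, 171.5]
ft_force: [-1.7, -0.5, 2.4]
width: 0.0277
gripper_force: 60.1
t 18.33 tcp [0.5013 0.0413 0.0359] target [0.5079 0.0406 0.036 ] spin -0.000 then dx -6.7 dy 0.3 dz -0.1 F [-1.7 -0.5  2.4] w 0.0277 g 60
in frame t [-63.7, 1.2, 35.9] ori [-180.    -0.   171.5]
time_s: 18.58
tool_pos: [0.5041, 0.0408, 0.036]
orientation: [-180.0, -0.0, 171.5]
ft_force: [-2.9, -0.5, 2.9]
width: 0.0275
gripper_force: 60.1
t 18.58 tcp [0.5041 0.0408 0.036 ] target [0.5079 0.0406 0.036 ] spin -0.000 then dx -3.8 dy 0.4 dz -0.0 F [-2.9 -0.5  2.9] w 0.0275 g 60
in frame t [-60.8, 1.1, 36.0] ori [-180.    -0.   171.5]
copper [[303, 172], [298, 168], [290, 175], [292, 177], [294, 176], [298, 177]]
[268, 186, 11, 15, 97] [[278, 186], [268, 194], [276, 200], [278, 198]]
```

```bash
for i in 1; do python3 -m handwheel '[{"dx":-1,"dy":0,"dz":0,"spin":0},{"dx":-1,"dy":0,"dz":0,"spin":0},{"dx":0,"dy":0,"dz":0,"spin":0}]'; done | grep ft; python3 go.py t -.057 .0015 .036; python3 -m handwheel '[{"dx":-1,"dy":0,"dz":0,"spin":0},{"dx":-0.5,"dy":0,"dz":0,"spin":0},{"dx":0,"dy":0,"dz":0,"spin":0}]' | grep ft; python3 go.py t -.057 .0015 .036
```

```text
ft_force: [-3.4, -0.0, 4.2]
t 18.93 tcp [0.5059 0.0406 0.036 ] target [0.5079 0.0406 0.036 ] spin -0.000 then dx -2.0 dy 0.4 dz -0.0 F [-3.4 -0.   4.2] w 0.0277 g 60
in frame t [-59.0, 1.1, 36.0] ori [-180.    -0.   171.5]
ft_force: [-4.1, 1.1, 2.9]
t 19.18 tcp [0.5073 0.0404 0.036 ] target [0.5079 0.0406 0.036 ] spin -0.000 then dx -0.6 dy 0.3 dz -0.0 F [-4.1  1.1  2.9] w 0.0279 g 60
in frame t [-57.6, 1.2, 36.0] ori [-180.    -0.   171.5]
```

```bash
python3 -m handwheel '[{"dx":-1,"dy":0,"dz":0,"spin":0},{"dx":0,"dy":0,"dz":0,"spin":0}]' | grep -E "ft|tool"; python3 -m handwheel '[{"dx":-1,"dy":0,"dz":0,"spin":0},{"dx":0,"dy":0,"dz":0,"spin":0}]' | grep -E "ft|tool";  python3 go.py t -.057 .0015 .036; python3 yel.py
```

```text
tool_pos: [0.5083, 0.0402, 0.0359]
ft_force: [-5.7, 0.4, 3.3]
tool_pos: [0.5084, 0.0401, 0.0358]
ft_force: [-7.9, 2.4, 3.7]
t 19.52 tcp [0.5084 0.0401 0.0358] target [0.5079 0.0406 0.036 ] spin -0.000 then dx 0.5 dy 0.4 dz -0.2 F [-7.9  2.4  3.7] w 0.0276 g 60
in frame t [-56.5, 1.1, 35.8] ori [-1.800e+02 -1.000e-01  1.715e+02]
pitch up -0.1 nearL,nearR,farR,farL top: [[267.7, 193.1], [275.6, 198.8], [305.6, 176.6], [297.8, 171.5]]
pitch up 0 nearL,nearR,farR,farL top: [[267.7, 193.8], [275.7, 199.5], [305.6, 174.4], [297.7, 169.3]]
pitch up 0.1 nearL,nearR,farR,farL top: [[267.8, 194.4], [275.8, 200.1], [305.5, 172.2], [297.6, 167.1]]
[269, 186, 12, 14, 97] [[279, 186], [277, 186], [269, 193], [277, 199], [280, 197]]
```

```bash
python3 -m handwheel '[{"dx":-1,"dy":0,"dz":0.3,"spin":0},{"dx":0,"dy":0,"dz":0.3,"spin":0},{"dx":0,"dy":0,"dz":0,"spin":0},{"dx":0,"dy":0,"dz":0,"spin":0}]' | grep -E "ft|tool";  python3 go.py t -.057 .0015 .036; python3 leaf.py; python3 -c "
from h import *;print(ctrl.sense()['torque'])"
```

```text
tool_pos: [0.5085, 0.0401, 0.0356]
ft_force: [-14.6, 3.7, 19.7]
t 19.9 tcp [0.5085 0.0401 0.0356] target [0.5079 0.0406 0.036 ] spin -0.000 then dx 0.6 dy 0.4 dz -0.4 F [-14.6   3.7  19.7] w 0.0281 g 62
in frame t [-56.4, 1.1, 35.6] ori [-180.    -0.2  171.5]
copper [[292, 175], [299, 176], [303, 172], [299, 169], [296, 169], [292, 173]]
0 [[285.4, 178.6], [291.8, 182.9]]
0.07 [[285.4, 177.5], [291.8, 181.8]]
0.13 [[285.5, 176.5], [291.9, 180.8]]
0.3 [[286.1, 173.4], [292.6, 177.7]]
[ 0.65247212  2.54665608 -0.00432383]
```

```bash
python3 - <<'E'
from h import *
g=optics.grab_frame("scene")["pixels"].astype(int)
for r in range(166,188): print(r," ".join("%3d/%3d"%(v[0],v[2]) for v in g[r,278:306]))
E
```

```text
166  14/ 20  10/ 19   0/  5  11/ 15  11/ 13  13/ 18  10/ 10   1/ 13   0/  0   6/  6  14/ 14  44/ 41  70/ 65  71/ 65  67/ 59  74/ 70  74/ 69  74/ 71  65/ 62  62/ 60  74/ 68  73/ 71  70/ 65 106/100 146/141 160/155 164/165 165/172
167   1/ 11  10/ 11   3/  7   9/ 16  14/ 19   3/  3  12/  8  10/ 10   5/  7   3/  2  10/ 12  47/ 42  71/ 67  70/ 67  73/ 67  74/ 74  97/ 96  97/100  69/ 67  66/ 64  56/ 52  61/ 59  71/ 68  69/ 66  80/ 75 122/114 158/153 163/165
168   5/  9   7/  2   9/ 15  15/ 18   1/  1   6/  9  13/ 18   8/  8  10/  6   6/  8   9/  5  23/ 24  54/ 51  70/ 66  73/ 73 114/119 141/150 118/124  77/ 75  71/ 47  68/ 40  59/ 49  55/ 52  69/ 66  71/ 67  74/ 71 100/ 92 142/136
169  10/  8   6/ 12  12/ 14   0/  9  15/ 19   7/ 16   8/ 11   7/  7   5/  5   9/  8  17/ 22   7/ 16  51/ 49  82/ 83 114/122 143/151 116/125  62/ 62  93/ 54 143/ 63 153/ 62 118/ 56  78/ 52  63/ 57  80/ 79  81/ 80  73/ 68  78/ 73
170   0/  3   0/ 10   3/  3  14/ 10  11/ 18  21/ 19  12/ 13  13/ 10   6/ 14  20/ 24  28/ 31  20/ 19  27/ 31 101/108 138/148 113/118  48/ 44 103/ 63 152/ 71 167/ 66 167/ 64 169/ 67 146/ 60 
[... 3215 characters left out ...]
  54/ 58  63/ 73
185  46/ 35  46/ 29   0/  5   5/ 11   6/  9  10/ 14  12/ 15  14/ 19  19/ 19   7/  7  12/ 10  13/ 17  15/ 20  10/ 16  11/ 12  15/ 16  70/ 77  88/ 93  42/ 46  40/ 43  42/ 44  45/ 46  40/ 42  40/ 45  47/ 48  58/ 63  69/ 75  91/100
186  71/ 17  63/ 18   0/  1  10/ 15   5/ 14  17/ 19  12/ 13   5/  6  14/ 19  15/ 18   0/  3  12/ 19  18/ 19  23/ 18   4/ 15  43/ 49  78/ 82  74/ 77  37/ 39  39/ 43  38/ 43  40/ 42  44/ 43  51/ 56  65/ 70  69/ 72  92/ 99 113/124
187 100/  7  75/ 11  13/ 17  11/ 17  17/ 15   2/  7   8/ 12  17/ 20   2/  0  12/ 11  14/ 19  12/ 16  13/ 10   4/  4  30/ 35  56/ 61  57/ 62  32/ 33  36/ 41  39/ 40  40/ 43  43/ 46  50/ 53  62/ 69  73/ 80  93/101 113/123 117/128
```

```bash
python3 -m handwheel '[{"dx":0,"dy":0,"dz":0,"spin":0},{"dx":0,"dy":0,"dz":0,"spin":0},{"dx":0,"dy":0,"dz":0,"spin":0},{"dx":0,"dy":0,"dz":0,"spin":0}]'; python3 -c "
from cell import ctrl
print(ctrl.sign_off())"
```

```text
time_s: 20.33
tool_pos: [0.5084, 0.0401, 0.0356]
orientation: [-180.0, -0.2, 171.5]
ft_force: [-15.7, 3.4, 19.4]
width: 0.0278
gripper_force: 61.8
the job is handed in; nothing more can be done
None
```

I handed the job in at 20.3 s: blue hangs on the left peg, and yellow is gripped against the stop, pressed on the bed with about 19 N; the leaf angle, flatness and probe travel I could only infer from forces and heights, because the gripper hid that end from the camera.

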